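# Unlock the T-hook from its slotted bracket and bin both

### The arm

A 6-joint arm with a two-finger parallel gripper is mounted at the origin on the work surface. World frame = base frame: x ahead of the robot, y to its left, z up, the work surface at z = 0. Lengths are in mm, angles in rad, forces in N, time in s.
With the tool pointing down it reaches from about 275 to 825 mm from the base axis. Payload 5.2 kg.
Tool frame: the origin (TCP) lies at the very end of the fingers, on their centre line; the grasp point (between the pads) lies 19 mm behind it; z points along the fingers, y is the line along which they close (so a half turn about z gives the same grasp; the last joint's range is limited). The gripper opens to 93 mm and grips with 3 to 60 N. Pads are 15 mm wide; open, the fingers measure 128 mm over their backs; the gripper's body (75 mm by 188 mm) begins 65 mm behind the grasp point.
Start: joints at [-1.41, 0.259, 1.535, -0, 1.348, -0.203], TCP at [195.726, -514, 218.653] pointing down, gripper open.
Joint ranges: [-3.14, 3.14], [-0.91, 2.08], [0.19, 2.58], [-1.22, 4.36], [0.22, 2.71], [-3.12, 3.12]. Speed limits (rad/s): [2.57, 2.57, 3.14, 3.14, 3.14, 3.14].

### API

Orientations are given as [roll, pitch, yaw] about the fixed x, y, z axes, in that order (R = Rz(yaw) Ry(pitch) Rx(roll)).
In Python, from bench import robot gives the robot as it stands. The module is installed in compiled form; this text tells all that it offers. Calls block until the motion is done:
- robot.move_ptp(position, orientation): joint-space move of the TCP to a pose.
- robot.move_linear(position, ori=None, speed=150, f_stop=None): straight line of the TCP; ori=None keeps the orientation; speed is the mean speed in mm/s. With f_stop (N) it stops when the force on the tool has changed by that much, and returns True; else False.
- robot.move_j(angles): joint-space move.
- robot.move_gripper(opening): opening from 0.0 (shut) to 1.0 (fully open); the grip force is fixed at half the most; returns when the fingers have stopped.
- robot.sleep(seconds).
- robot.inverse_kinematics(position, orientation): joint angles nearest the present ones, or None.
- robot.get_image(name): name is "scene" or "side" or "wrist"; returns a dict with "img" (384x512x3 uint8, blue, green, red), "fovy" (degrees; the focal length in pixels is half the picture's height over the tangent of half this angle, whatever the lens; pixels are square), "cx", "cy" (the principal point, pixels), "k1" (the pictures are not rectified: a ray, as slopes to the right and down, at radius r is drawn at 1 + k1 r^2 times it, then the intrinsics apply), "eye" and "orientation" of the camera in the world. Camera axes: x right, y down, z forward; pixel columns grow to the right and rows downward; lengths in mm; the calibration is good to about 2 mm. A picture is of the moment at which its call begins. There is no depth.
A pose or a line that the arm cannot do raises robot.MotionError and nothing moves.
- robot.hand_in(): hands the job in; it is judged then, once.
Readings, each from a call of its own:
- robot.current_t(): time.
- robot.current_qpos(): joint angles.
- robot.current_joint_vel(): joint speeds.
- robot.current_joint_efforts(): joint torques, N m.
- robot.current_tcp_pos(): TCP position.
- robot.current_eef_rot(): TCP orientation.
- robot.current_contact_force(): force on the tool from outside, world axes, zero at the start.
- robot.current_ft_torque(): the same for the moment, N m.
- robot.current_gripper_width(): opening from 0.0 (shut) to 1.0 (fully open).
- robot.current_finger_force(): force on a finger pad.
Only numpy, scipy, OpenCV 4.12 (cv2) and the standard library are available. Lean on these libraries where they do the work, as an engineer would, in place of code of your own. Each camera call takes 0.05 s, during which the arm holds its last target. There are 200 camera calls.

### The job

The yellow T-hook is locked in the slot of the blue bracket: turn it until its crossbar lines up with the slot, lift it out and put it in the green tray, and put the freed blue bracket in the orange tray. Leave the red hook in its grey bracket and the shackle where they are.

Things in the scene. Friction and masses are not known exactly. Their poses are not given: they have to be found in the camera images.
- yellow_hook_eye (a point): Yellow steel T-hook, 0.22 kg, 84 mm tall, upright in the blue bracket. This point: centre of the flat eye at its top, where to grip: an upright ring 40 mm across with a 24 mm hole, 12 mm thick along the hook's y (pinch across y from above). z points up the shank. A round collar, 40 mm across, 26 to 34 mm below this point, rests on the bracket's plate; 12 mm shank.
- yellow_hook_bar (a point): Centre of the yellow hook's crossbar, 58 mm below its eye's centre: 44 mm long along the hook's x (the plane of the flat eye), 12 mm wide and tall. It starts 6 mm under the plate, turned 45 to 80 degrees counter-clockwise (from above) from the slot. It turns freely and comes out upwards when within 10 degrees of the slot; a rise of 30 mm clears the plate.
- blue_bracket_center (a point): Blue loose bracket, 0.5 kg: a bridge 90 mm long (x), 52 wide (y), 48 high; top plate 12 mm thick on 6 mm legs at its two short ends, long sides open. This point: centre of the top plate, 42 mm above the foot. A slot right through the plate, centred, 54 mm long (x), 24 mm wide (y), holds the hook. Freed, it can be gripped from above over its 52 mm width at this point.
- green_tray: Green open tray for hooks, fixed, 170 x 170 mm outside, 50 mm high, walls and floor 5 mm; origin at the centre of its underside, x and y along its sides.
- orange_tray: Orange open tray for brackets, the same size as the green one: fixed, 170 x 170 mm outside, 50 mm high, walls and floor 5 mm; origin at the centre of its underside, x and y along its sides.
- red_hook_eye (a point): Bystander: a red T-hook of the same shape as the yellow one, locked in the grey bracket; this point is the centre of its eye.
- grey_bracket_center (a point): Bystander: a grey bracket of the same shape as the blue one; this point is the centre of its top plate.
- shackle_center (a point): Bystander: a steel bow shackle lying flat, about 90 x 70 mm and 24 mm high; this point is in the middle of its bow.
Mind the look-alikes: they are no part of the job. Leave any pink, purple or turquoise look-alike of the part that bears blue_bracket_center alone.

How it is judged:
By the outcome, as a careful person would: the job done as asked, in the order asked, and still so for the second after the job is handed in, with the robot touching nothing.
It also fails if it takes over 67 s, if anything falls off the work surface, if the arm or the gripper's body presses on something with over 40 N, if the wrist force passes 120 N, or if a joint passes its speed limit or range.

## Working session

There is one attempt and no reset: what is moved stays moved. The work goes in short steps, each a Python script; the robot and the scene stay as the last script left them, time stands still between calls to the robot, and variables do not carry over. Pictures are saved under pics/ and viewed, at most 10 in all, crops included, and the job is handed in when it is done.

```bash
mkdir -p pics; cat > h.py <<'E'
import numpy as np, cv2
from scipy.spatial.transform import Rotation as R
from bench import robot
def rot(o):
    o=np.array(o,float)
    return o if o.shape==(3,3) else (R.from_euler('xyz',o).as_matrix() if o.size==3 else R.from_quat(o).as_matrix())
def K(c):
    f=192/np.tan(np.radians(c['fovy'])/2); return np.array([[f,0,c['cx']],[0,f,c['cy']],[0,0,1.]])
def D(c): return np.array([c['k1'],0,0,0.])
def ray(c,uv):
    n=cv2.undistortPoints(np.array([[uv]],float),K(c),D(c))[0,0]
    return np.array(c['eye'],float),rot(c['orientation'])@[n[0],n[1],1]
def onz(c,uv,z):
    e,d=ray(c,uv); return e+d*(z-e[2])/d[2]
def proj(c,P):
    Rm=rot(c['orientation']); p=(np.atleast_2d(P)-np.array(c['eye']))@Rm
    return cv2.projectPoints(p.reshape(-1,1,3),np.zeros(3),np.zeros(3),K(c),D(c))[0][:,0]
E
python3 - <<'E'
from h import *
cs=[robot.get_image(n) for n in("scene","side","wrist")]
for n,c in zip("sdw",cs):
    cv2.imwrite(f'pics/{n}0.png',c['img']); print({k:v for k,v in c.items() if k!='img'})
cv2.imwrite('pics/two.png',np.hstack([cv2.resize(c['img'],(400,300)) for c in cs[1:]]))
print(robot.current_eef_rot(),robot.current_t())
E
```

```text
{'fovy': 53.19183516950667, 'cx': 249.87263532824193, 'cy': 189.16825577869966, 'k1': 0.026363862859304928, 'eye': array([1154.85881598, -384.58576968,  855.76690014]), 'orientation': array([-2.42504192, -0.00383311,  0.9857138 ])}
{'fovy': 44.35342943361833, 'cx': 261.89556886406416, 'cy': 185.2680855510348, 'k1': 0.015301113866359762, 'eye': array([230.3364808 , 821.26796927, 937.17657236]), 'orientation': array([-2.33178642,  0.01014054, -2.73533805])}
{'fovy': 66.2137871035825, 'cx': 258.8792971765068, 'cy': 186.72525194550914, 'k1': -0.027237223169331914, 'eye': array([ 266.24014333, -487.61949452,  384.54940224]), 'orientation': array([ 2.87119995e+00,  1.47036652e-03, -1.20660251e+00])}
[-3.14029110e+00 -2.21929853e-04  3.63829335e-01] 0.15
```

View pics/s0.png

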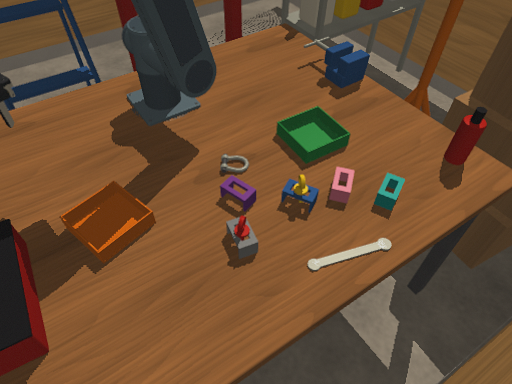

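View pics/two.png

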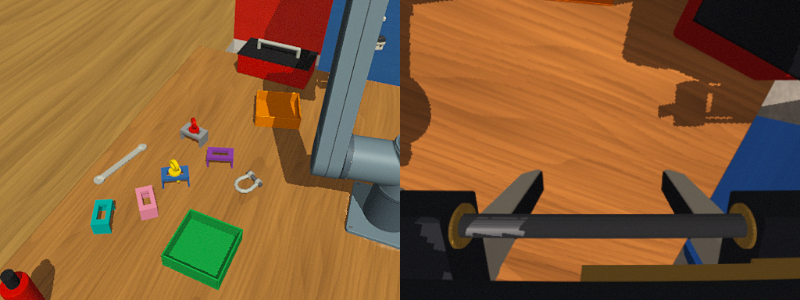

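```bash
python3 - <<'E'
from h import *
def near(a,b):
    (e,d),(f,g)=a,b
    s=np.linalg.lstsq(np.c_[d,-g],f-e,rcond=None)[0]; p,q=e+s[0]*d,f+s[1]*g
    return ((p+q)/2).round(1),np.linalg.norm(p-q).round(1)
lims={'yellow':((22,150,120),(33,255,255)),'green':((50,120,40),(75,255,255)),'orange':((7,215,60),(16,255,255)),'blue':((105,120,40),(118,255,255))}
boxes={'scene':{'yellow':(270,160,330,215),'blue':(270,165,328,220),'green':(265,95,360,170),'orange':(50,170,165,270)},
 'side':{'yellow':(200,190,250,250),'blue':(195,200,250,250),'green':(200,260,320,375),'orange':(315,105,395,170)}}
cs={n:robot.get_image(n) for n in boxes}
for col,(lo,hi) in lims.items():
    rs=[]
    for n,c in cs.items():
        x0,y0,x1,y1=boxes[n][col]
        hs=cv2.cvtColor(c['img'],cv2.COLOR_BGR2HSV); m=cv2.inRange(hs,lo,hi)
        k=np.zeros_like(m);k[y0:y1,x0:x1]=m[y0:y1,x0:x1]
        N,L,S,C=cv2.connectedComponentsWithStats(k); 
        i=1+np.argmax(S[1:,4]); 
        hull=cv2.convexHull(np.argwhere(L==i)[:,::-1].astype(np.int32)); mm=cv2.moments(hull)
        uv=(mm['m10']/mm['m00'],mm['m01']/mm['m00'])
        rs.append(ray(c,uv)); print(col,n,S[i],np.round(uv,1),onz(c,uv,{'yellow':65,'blue':35}.get(col,25)).round(0))
    print(near(*rs))
a=cs['scene']['img'][150:225,215:415];b=cs['side']['img'][180:255,110:310]
cv2.imwrite('pics/crop.png',np.vstack([cv2.resize(i,None,fx=4,fy=4,interpolation=cv2.INTER_CUBIC) for i in(a,b)]))
E
```

```text
yellow scene [300 175   8  19  76] [303.3 184.5] [649. 131.  65.]
yellow side [216 203  16  23 259] [222.5 214.9] [649. 121.  65.]
(array([649.4, 126.9,  69.3]), np.float64(6.1))
green scene [ 277  106   73   57 2511] [312.4 133.8] [465. 323.  25.]
green side [ 206  267  105  104 6611] [259.1 317.5] [459. 329.  25.]
(array([460.3, 326.7,  19.9]), np.float64(1.0))
orange scene [  61  181   94   82 2641] [108.3 220.4] [ 438. -359.   25.]
orange side [ 326  116   60   50 2383] [355.4 140.2] [ 429. -354.   25.]
(array([ 431.3, -359.5,   19.1]), np.float64(2.8))
blue scene [282 179  36  33 359] [299.5 194.7] [654. 118.  35.]
blue side [206 213  36  29 329] [222.9 225.5] [646. 130.  35.]
(array([649.7, 123. ,  26.9]), np.float64(0.9))
```

View pics/crop.png

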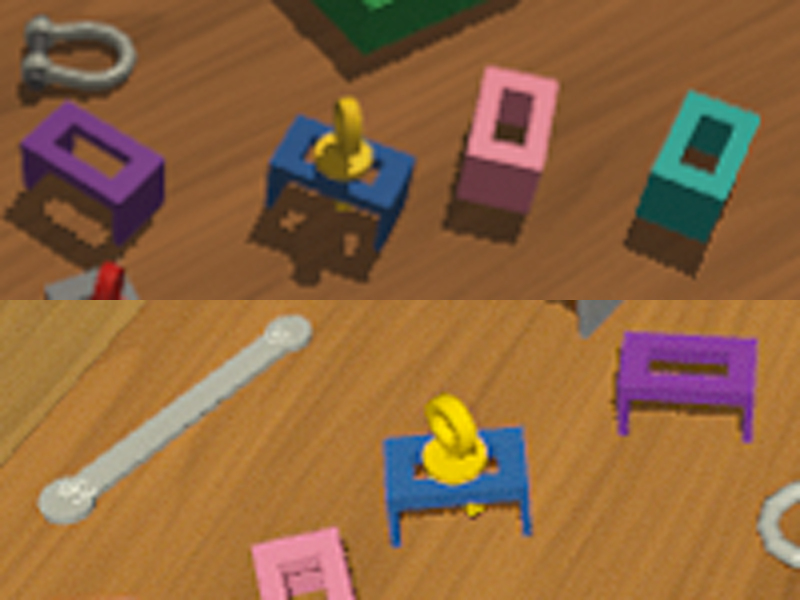

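The part is the blue bracket with the yellow hook, at scene (300,193) and side (222,222). The purple (238,192), pink (342,185) and turquoise (390,191) ones have no hook and the wrong colour. I'll move in for a close look.

```bash
python3 - <<'E'
from h import *
robot.move_ptp([575,112,200],[np.pi,0,0.19])
c=robot.get_image('wrist'); cv2.imwrite('pics/w1.png',c['img'])
import pickle; pickle.dump(c,open('w1.pkl','wb'))
print(c['eye'],c['orientation'],proj(c,[[649,125,65],[649,125,42]]),robot.current_t(),robot.current_qpos().round(2))
cv2.imwrite('pics/w1b.png',cv2.resize(c['img'],(800,600),interpolation=cv2.INTER_CUBIC))
E
```

```text
[649.27647295 124.83254808 366.62794501] [ 2.87093370e+00 -4.41027687e-04 -1.38155210e+00] [[258.52604236 105.44695315]
 [258.54153935 105.42919213]] 2.8917 [ 0.    0.34  1.48 -0.    1.33  1.38]
```

View pics/w1b.png

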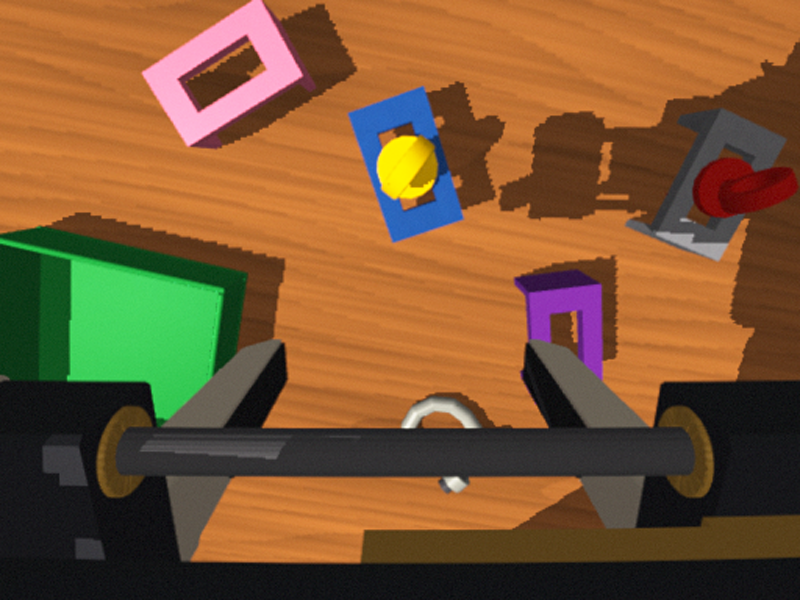

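```bash
python3 - <<'E'
from h import *
import pickle; c=pickle.load(open('w1.pkl','rb'))
i=c['img'][50:160,215:305].astype(float)
i=np.clip((i/255)**.8*255,0,255).astype(np.uint8)
cv2.imwrite('pics/w1c.png',np.hstack([cv2.resize(i,(450,550),interpolation=cv2.INTER_NEAREST),cv2.resize(cv2.cvtColor(cv2.equalizeHist(i[:,:,1]),cv2.COLOR_GRAY2BGR),(350,428))[:428].copy() if 0 else cv2.resize(cv2.cvtColor(cv2.equalizeHist(i[:,:,2]),cv2.COLOR_GRAY2BGR),(350,550))]))
E
```

```text
(no output)
```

View pics/w1c.png

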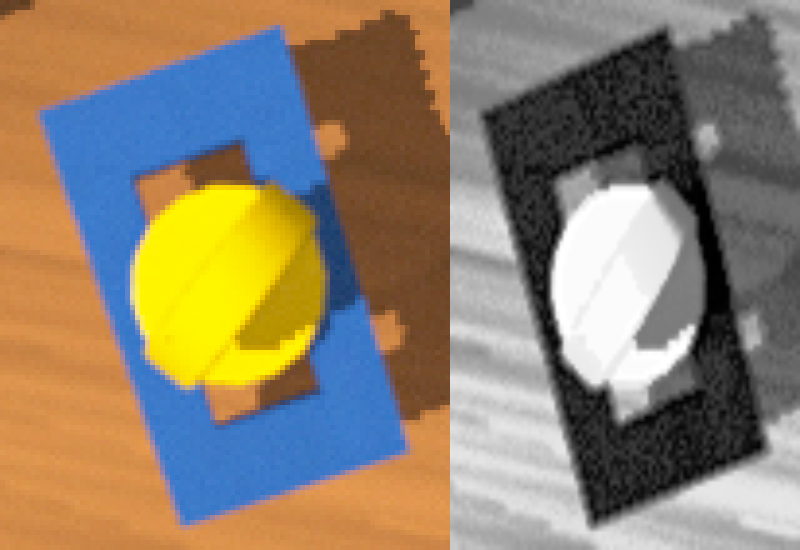

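```bash
python3 - <<'E'
from h import *
import pickle; c=pickle.load(open('w1.pkl','rb'))
f=lambda x,y:(215+x/5-.5,50+y/5-.5)
P=np.array([onz(c,f(*p),48) for p in [(40,112),(280,26),(408,452),(183,525)]])
print(P.round(1),P.mean(0)); d=P[:2].mean(0)-P[2:].mean(0); print('slot deg',np.degrees(np.arctan2(d[1],d[0])),np.linalg.norm(d),np.linalg.norm(P[0]-P[1]))
E_=[onz(c,f(*p),88)for p in [(147,347),(262,187),(191,388),(315,227)]]
for a,b in((0,1),(2,3)):
    v=E_[b]-E_[a]; print('eye deg',np.degrees(np.arctan2(v[1],v[0])))
print('eye ctr',np.mean(E_,0))
s=robot.get_image('side');q=robot.get_image('scene')
print('bar side',onz(s,(228.3,232.5),24),'bar scene',onz(q,(300.8,201.7),24))
ctr=np.array([*P.mean(0)[:2],24])
for a in(-26,86,60):
    u=np.array([np.cos(np.radians(a)),np.sin(np.radians(a)),0])*22
    print(a,proj(s,[ctr+u,ctr-u]).round(0).tolist(),proj(q,[ctr+u,ctr-u]).round(0).tolist())
x=cv2.resize(s['img'][200:250,190:260],(560,400),interpolation=cv2.INTER_CUBIC)
cv2.imwrite('pics/bar.png',x)
E
```

```text
[[674.6 167.2  48. ]
 [699.7 122.5  48. ]
 [621.4  78.5  48. ]
 [596.7 123.3  48. ]] [648.10499994 122.87575829  48.        ]
slot deg 29.363577843593927 89.64173369150383 51.32720600763344
eye deg -25.923082965091677
eye deg -27.35363606553556
eye ctr [647.79766711 123.27971231  88.        ]
bar side [627.81213902 137.14518456  24.        ] bar scene [669.69377309 111.5206426   24.        ]
-26 [[219.0, 222.0], [229.0, 231.0]] [[301.0, 201.0], [298.0, 189.0]]
86 [[219.0, 232.0], [228.0, 221.0]] [[306.0, 192.0], [293.0, 198.0]]
60 [[216.0, 230.0], [231.0, 222.0]] [[307.0, 195.0], [291.0, 195.0]]
```

View pics/bar.png

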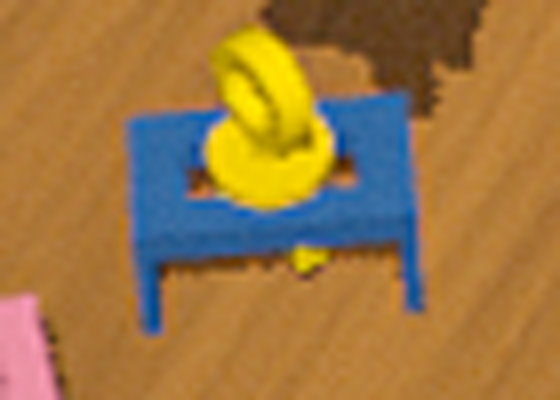

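The eye and bar lie at −26.5° and the slot at 29.4°. Both fixed cameras confirm this: the bar's end shows at side (228,232) and scene (301,202). The hook is therefore 56° clockwise of the slot, not counter-clockwise as the text says. I'll go by the measurement and turn it +56°.

```bash
python3 - <<'E'
from h import *
r=np.radians
x,y=648,123
robot.move_gripper(0.5)
robot.move_ptp([x,y,150],[np.pi,0,r(-26.5)])
print(robot.move_linear([x,y,64],speed=80,f_stop=8))
robot.move_gripper(0.0); print('w',robot.current_gripper_width()*93,robot.current_finger_force(),robot.current_contact_force())
robot.move_linear([x,y,66.5],speed=20); print(robot.current_contact_force())
robot.move_ptp([x,y,66.5],[np.pi,0,r(29.4)]); print(robot.current_contact_force(),robot.current_ft_torque(),robot.current_tcp_pos(),robot.current_t())
ims=[]
for n,(a,b,h,w) in {'side':(190,180,75,80),'scene':(150,260,75,80)}.items():
    c=robot.get_image(n)['img'][a:a+h,b:b+w]; ims.append(cv2.resize(c,(400,375),interpolation=cv2.INTER_CUBIC))
cv2.imwrite('pics/turn.png',np.hstack(ims))
E
```

```text
False
w 11.560164312046528 29.997139764600433 [-0.16194563 -0.57263544 -0.40502265]
[ 0.42721802 -0.10642178 -3.00210776]
[ 0.22213745  0.35265488 -2.63747222] [-0.01620391  0.01956569 -0.01136387] [647.86645864 123.01060329  66.31637959] 7.65
```

View pics/turn.png

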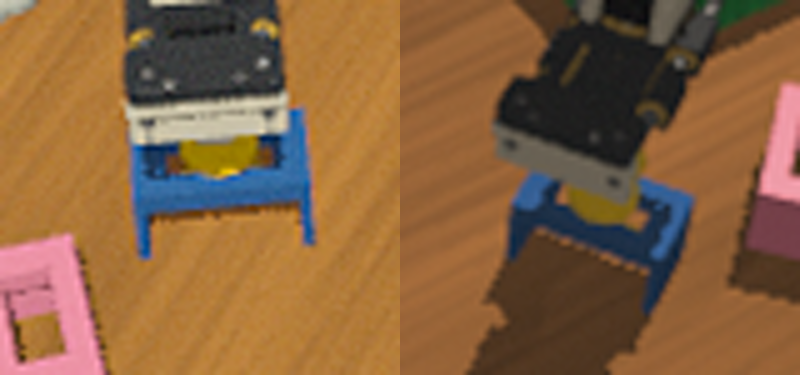

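The crossbar now lines up with the slot and the bracket hasn't moved. Next I'll lift the hook out and place it.

```bash
python3 - <<'E'
from h import *
import pickle
r=np.radians
x,y=648,123
print('stop',robot.move_linear([x,y,105],speed=60,f_stop=4),robot.current_contact_force())
robot.move_linear([x,y,180],speed=150); print(robot.current_contact_force(),robot.current_gripper_width()*93)
c=robot.get_image('scene')
P=[onz(c,p,50)for p in((277,130),(316,107),(349,132))]
for a,b in((0,1),(1,2)):
    v=P[b]-P[a];print(np.degrees(np.arctan2(v[1],v[0])),np.linalg.norm(v))
s=robot.get_image('side'); cv2.imwrite('pics/lift.png',np.hstack([s['img'][100:300,150:400],c['img'][80:280,200:450]]))
print(robot.current_t())
E
```

```text
stop False [-0.57146604 -0.13804151 -2.10880985]
[ 0.82653872  0.3144807  -2.60053414] 11.979786333406214
97.47691912368705 184.10488280263107
1.4191962810536303 158.58353877537425
9.2917
```

View pics/lift.png

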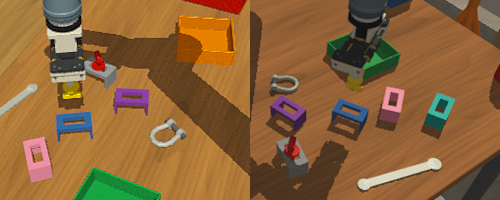

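```bash
python3 - <<'E'
from h import *
r=np.radians
x,y=461,326
robot.move_ptp([x,y,170],[np.pi,0,r(50)])
robot.move_linear([x,y,65],speed=120)
print(robot.move_linear([x,y,47],speed=25,f_stop=4),robot.current_tcp_pos())
robot.move_gripper(0.35)
robot.move_linear([x,y,170],speed=150)
# look at blue bracket again
robot.move_gripper(0.85)
robot.move_ptp([575,112,200],[np.pi,0,0.19])
c=robot.get_image('wrist'); hs=cv2.cvtColor(c['img'],cv2.COLOR_BGR2HSV)
m=cv2.inRange(hs,(105,120,90),(118,255,255)); k=np.zeros_like(m);k[40:170,200:320]=m[40:170,200:320]
cn=max(cv2.findContours(k,cv2.RETR_EXTERNAL,cv2.CHAIN_APPROX_NONE)[0],key=cv2.contourArea)
b=cv2.boxPoints(cv2.minAreaRect(cn)); P=np.array([onz(c,p,48) for p in b]); print(b.round(0).tolist(),P.mean(0))
for i in range(2):
    v=P[i+1]-P[i];print(np.degrees(np.arctan2(v[1],v[0])),np.linalg.norm(v))
s=robot.get_image('side')
cv2.imwrite('pics/w2.png',np.hstack([cv2.resize(c['img'],(400,300)),cv2.resize(s['img'][220:384,180:398],(398,300))]))
print(robot.current_t())
E
```

```text
True [460.87525092 325.99080191  50.91774784]
[[225.0, 70.0], [273.0, 54.0], [301.0, 138.0], [253.0, 154.0]] [648.65895433 122.51318736  48.        ]
-61.73966103122545 50.847438131772115
-148.65374197065347 89.02098485858062
15.4417
```

View pics/w2.png

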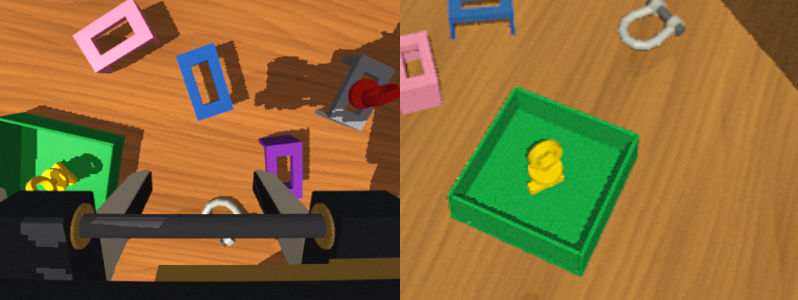

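```bash
python3 - <<'E'
from h import *
r=np.radians
x,y=648.5,122.7
robot.move_ptp([x,y,120],[np.pi,0,r(29.8)])
print(robot.move_linear([x,y,24],speed=80,f_stop=8))
robot.move_gripper(0.0); print(robot.current_gripper_width()*93,robot.current_finger_force())
robot.move_linear([x,y,180],speed=120); print(robot.current_gripper_width()*93,robot.current_contact_force())
x,y=432,-358
robot.move_ptp([x,y,180],[np.pi,0,0.1])
robot.move_linear([x,y,50],speed=120)
print(robot.move_linear([x,y,25],speed=25,f_stop=5),robot.current_tcp_pos())
robot.move_gripper(0.75)
robot.move_linear([x,y,200],speed=150)
robot.move_ptp([350,-100,260],[np.pi,0,0.1]); robot.sleep(.3)
a,b=robot.get_image('scene'),robot.get_image('side')
cv2.imwrite('pics/end.png',np.hstack([a['img'][:,:400],b['img'][80:464,150:550]]) if 0 else np.hstack([cv2.resize(i['img'],(400,300)) for i in(a,b)]))
print(robot.current_t(),robot.current_contact_force())
E
```

```text
False
51.85678101095767 29.999433159828186
51.90212162986921 [ 0.12806963  0.83993671 -5.11191032]
True [ 431.82408086 -357.79408066   29.07803491]
26.5583 [ 0.03292924 -0.23263262 -0.60447262]
```

View pics/end.png

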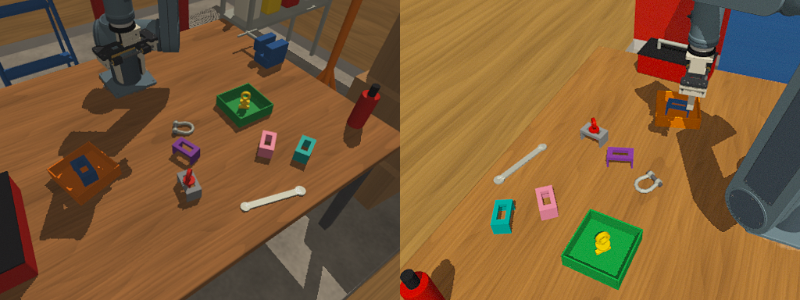

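The yellow hook is in the green tray, at about (245,102) in the left half. The blue bracket is in the orange tray at about (87,170), and the bystanders haven't moved.

```bash
python3 -c "
from bench import robot
print(robot.hand_in())"
```

```text
the job is handed in; nothing more can be done
None
```

The job is handed in: the yellow hook is in the green tray, the blue bracket is in the orange tray, and nothing else was moved. The robot clock read about 27 s before hand-in, and the hook was turned 56° counter-clockwise, because it sat clockwise of the slot, not counter-clockwise as the task text says.

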